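# Push a stuck tube insert out of an angled dry block

### The job

The orange tube insert sits flush in its well in the angled aluminium block. With the red-handled hook, push it up from below through the hole under its well until the catches hold it standing proud, then stand the hook back upright on the black mat, and pull the orange insert out and stand it upright in the white tray, hands off. Leave the blue insert fully home in its well and do not shift or topple anything else on the bench.

Things in the scene. Friction and masses are not known exactly. Their poses are not given: they have to be found in the camera images.
- orange_centre (a point): centre of the orange insert, the one to push out: a plastic cylinder 44 mm in diameter and 44 mm tall with four dark marks on its top; its z axis runs along the cylinder from its underside to its top. 105 to 195 g. It may be in either well of the block, its top flush with the block's top.
- blue_centre (a point): centre of the blue insert, same size and shape as the orange one, in the other well; it stays there.
- block: Aluminium block, tilted 30 degrees towards the robot, in a white stand. Origin on its underside midway between its two wells, 135 mm over the bench. x: along the underside, away from the robot and up; y: left, level; z: out of the wells. It spans x -44 to 56, y -82 to 82, z 0 to 50 mm. Stand sides are beyond y +-82 (feet to +-102) mm; it is open below, in front and behind.
- left_hole (a point): Mouth, on the block's underside, of the 20 mm access hole of the left well (block y +42 mm); axes as the block's. The hole passes a 6 mm floor; above it the well's bore is 46 mm wide, from 6 to 50 mm above this point. An insert's underside rests on the floor, 6 mm above this point along z.
- right_hole (a point): The same for the right well (block y -42 mm).
- catch_level (a point): Height of the catches, midway between the wells, 28 mm above the block's underside along z. Each well has two spring catches that rub on the insert's sides with 1 to 2 N each; once its underside has risen past this level (22 mm of lift) they snap 4 mm inward under it and it rests on them, 22 mm proud of the block.
- hook_grip (a point): Centre of the hook's red handle (24 x 24 mm, 50 mm long along z), the place to grip. The hook is a steel C, 350 g, 204 mm tall, standing on its foot at the start. In these axes (z up the handle): upper arm x -66 to 12, z -37 to -25 mm; spine x -66 to -50 mm, both 24 mm wide in y; foot x -66 to 12, z -179 to -167 mm, 40 mm wide. The throat between foot and upper arm is 130 mm high.
- hook_pin (a point): Tip of the hook's upward brass pin, 130 mm straight below the handle's centre, axes as the handle's. The pin is 10 mm in diameter and stands 37 mm up from the foot, so with the foot against the block's underside it lifts an insert by 31 mm.
- hook_foot (a point): centre of the underside of the hook's 78 x 40 mm foot; axes as those of the handle.
- mat: black rubber mat, fixed, 150 x 150 x 4 mm, on which the hook starts and is stood back; origin at the centre of its underside, on the bench.
- tray: white tray, fixed, 150 x 150 mm outside, 22 mm high, walls and floor 5 mm; origin at the centre of its underside, on the bench.
- reagent: amber bottle, loose, 60 mm in diameter, 140 mm tall; origin at the centre of its underside.
- jar: white jar with blue cap, loose, 64 mm in diameter, 75 mm tall; origin at the centre of its underside.
- beaker: glass beaker, loose, 68 mm in diameter, 85 mm tall; origin at the centre of its underside.
- tipbox: yellow open compartment box, loose, 75 x 110 (y) x 50 mm; origin at the centre of its underside.
- tuberack: black rack with five capped tubes, loose, 60 x 170 (y) mm, 101 mm tall; origin at the centre of its underside.
- carton: cardboard box, loose, 80 x 110 (y) x 55 mm; origin at the centre of its underside.
Not all that is in view belongs to the job. There is more than one size of the part that bears orange_centre; the job needs the smallest.

How it is judged:
On the way, in this order (a step that is already met when the one before it is completed fails the run):
1. the hook's pin lifts the orange insert in its well from below (z of orange_centre in the frame of block above 0.04 m and contact force between hook and orange above 0.3 N and contact force between the fingers and orange below 0.1 N), for 0.05 s.
2. the orange insert rests on its catches, about 22 mm proud, clear of the hook and the fingers (z of orange_centre in the frame of block between 0.047 and 0.054 m and contact force between each of hook, the fingers and orange below 0.05 N and angle between the z axis of orange_centre and the z axis of block, either way round below 0.15 rad), for 0.2 s.
At the end, for the whole second after the job is handed in: The orange insert stands upright (within 0.1 rad) on the tray's floor, its centre within 55 mm of the tray's centre along each side; the hook stands upright on the mat, the centre of its foot within 70 mm of the mat's centre; the blue insert is home in its well (within 3 mm); all at rest (x of orange_centre in the frame of tray between -0.055 and 0.055 m and y of orange_centre in the frame of tray between -0.055 and 0.055 m and height (world z) of orange_centre below 0.032 m and angle between each of orange_centre, hook_foot's own z axis and vertical below 0.1 rad and linear speed of each of orange, hook below 0.02 m/s and horizontal distance between hook_foot and mat below 0.07 m and height (world z) of hook_foot below 0.009 m and z of blue_centre in the frame of block between 0.025 and 0.031 m); the robot touches nothing.
It fails at once if the blue insert is lifted more than 6 mm from home (z of blue_centre in the frame of block above 0.034 m).
It fails at once if a bystander is shifted more than 30 mm (which toppling it also does) (distance of any of reagent, jar, beaker, tipbox, tuberack, carton from where it was at the start of the episode above 0.03 m).
It fails at once if a bystander is tipped over (angle between any of reagent, jar, beaker, tuberack's own z axis and vertical above 0.5 rad).
It also fails if it takes over 72 s, if anything falls off the work surface, if the arm or the gripper's body presses on something with over 40 N, if the wrist force passes 120 N, or if a joint passes its speed limit or range.

### The arm

A 7-joint arm with a two-finger parallel gripper is mounted at the origin on the work surface. World frame = base frame: x ahead of the robot, y to its left, z up, the work surface at z = 0. Lengths are in m, angles in rad, forces in N, time in s.
With the tool pointing down it reaches from about 0.35 to 0.9 m from the base axis. Payload 8.1 kg.
Tool frame: the origin (TCP) lies on the centre line of the jaws, within the pads' length; the fingertips stand 22 mm ahead of it and the grasp point (between the pads) lies 3 mm ahead of it; z points along the fingers, y is the direction in which the jaws open and shut (so a half turn about z gives the same grasp; the last joint's range is limited). The gripper opens to 92 mm and grips with 3 to 60 N. Pads are 19 mm wide; open, the fingers measure 130 mm over their backs; the gripper's body (75 mm by 190 mm) begins 47 mm behind the grasp point.
Start: joints at [1.11, 0.434, 0.025, 1.573, -0.012, 1.134, -0.075], TCP at [0.219, -0.585, 0.249] pointing down, gripper open.
Joint ranges: [-2.62, 2.62], [-0.44, 2.09], [-1.27, 1.32], [0.08, 2.57], [-1.32, 4.46], [0.12, 2], [-2.74, 2.74]. Speed limits (rad/s): [2.22, 2.22, 3.01, 3.01, 3.14, 3.14, 3.14].

### API

Orientations are given as a rotation vector (axis times angle).
In Python, from cell import arm gives the robot as it stands.
- The arm moves only by the shell command python3 -m pendant 'ROWS' [FORCE]. ROWS is JSON, a list that holds one entry, the list of rows, each a list of 7 numbers: the shift along the tool's x, y, z in units of 0.04 m (1.0 is 0.04 m), then the turn, a rotation vector about the tool's x, y, z in units of 0.08 rad (1.0 is 0.08 rad), then the closure, from 0 (fully open) to 1 (shut). In form: [[[tx, ty, tz, ax, ay, az, fingers], ...]]. A call has 1 to 20 rows; each row shifts and turns the commanded pose from where the row before left it, along the tool's axes as they then stand; what a row does not reach is not made up. A row lasts 1/12 s, in which the tool goes at most 41.7 mm and 7.16 degrees, less where a joint would pass 70% of its speed; a pose out of reach is approached as far as the arm can. A call with a number of a shift or a turn outside -1 to 1 is refused whole. A call with a gripper value outside its range is refused whole. The fingers move at their own pace and stop on an object; FORCE is the grip in N (left out, the last holds). Time passes only in rows, so rows that do not move let the fingers close. It gives the time, the measured TCP pose, the force and the opening at its end, in the units of the state.
- arm.observe(): the state, without advancing time (a new reading comes with each control period).
- arm.get_image(name): name is "scene" or "top"; returns a dict with "img" (480x640x3 uint8, red, green, blue), "z_map" (480x640 float32, m along the optical axis (not along the pixel's ray), 0 where there is no reading), "K" (3x3 intrinsics, pixels), "k1" (the pictures are not rectified: a ray, as slopes to the right and down, at radius r is drawn at 1 + k1 r^2 times it, then the intrinsics apply), "R" (3x3) and "t" (3): a world point X has camera coordinates R X + t. Camera axes: x right, y down, z forward; pixel columns grow to the right and rows downward; lengths in m; the calibration is good to about 2 mm. A picture is of the moment at which its call begins.
- arm.sign_off(): hands the job in, once; it reports no verdict.
The state is a dict: "clock": time; "joints": joint angles; "dq": joint speeds; "joint_efforts": joint torques, N m; "position": TCP position; "ee_rot": TCP orientation; "force": force on the tool from outside, world axes, zero at the start; "ft_torque": the same for the moment, N m; "width": opening from 0.0 (shut) to 1.0 (fully open).
Only numpy, scipy, OpenCV 4.12 (cv2) and the standard library are available. Lean on these libraries where they do the work, as an engineer would, in place of code of your own. Each camera call takes 0.05 s, during which the arm holds its last target.

## Working session

There is one attempt and no reset: what is moved stays moved. The work goes in short steps, Python scripts to look and compute and a shell command to move; the robot and the scene stay as the last step left them, time stands still between calls to the robot, and variables do not carry over. Pictures are saved under pics/ and viewed, and the job is handed in when it is done.

```bash
ls; mkdir -p pics; python3 - <<'E'
from cell import arm
import cv2,numpy as np
print(arm.observe())
for n in("scene","top"):
    d=arm.get_image(n); cv2.imwrite(f"pics/{n}0.png",d["img"][:,:,::-1]); np.savez(f"{n}0.npz",**d)
    print(n,d["K"],d["k1"],d["R"],d["t"])
E
```

```text
pics
{'clock': 0.0, 'joints': array([ 1.11039718,  0.43524971,  0.02500177,  1.57410152, -0.01163367,
        1.13400034, -0.07507618]), 'dq': array([ 4.46646913e-05, -1.46989662e-03, -2.77382265e-04,  7.93913159e-05,
        1.36373975e-03,  3.24080386e-04,  6.69267652e-04]), 'joint_efforts': array([-1.34574805e-06, -6.67848873e+01,  9.84908268e-01, -3.14464116e+01,
       -6.04780577e-02,  4.26665065e-02,  1.26370765e-04]), 'position': array([ 0.218658  , -0.58498856,  0.24792696]), 'ee_rot': array([-3.08994234e+00, -5.58625329e-01,  6.47502772e-04]), 'force': array([ 0.09992011,  0.133382  , -0.14531564]), 'ft_torque': array([-0.02520255,  0.01412769, -0.00491664]), 'width': 1.0024701599423167}
scene [[451.37396578   0.         321.50767726]
 [  0.         451.37396578 244.33456913]
 [  0.           0.           1.        ]] -0.11432093113537223 [[-0.7805023   0.62501871 -0.01295248]
 [ 0.34337214  0.41129371 -0.84435363]
 [-0.52240955 -0.66346747 -0.5356297 ]] [ 0.4326926  -0.07633184  1.64066444]
top [[477.3520288    0.         323.31680865]
 [  0.         477.3520288  242.6520377 ]
 [  0.           0.           1.        ]] 0.033688451597482606 [[ 1.57107675e-02 -9.99876553e-01 -2.25335469e-04]
 [-9.93404729e-01 -1.55834771e-02 -1.13596656e-01]
 [ 1.13579122e-01  2.00853998e-03 -9.93526924e-01]] [-0.00358152  0.57688794  1.23863349]
```

View pics/scene0.png

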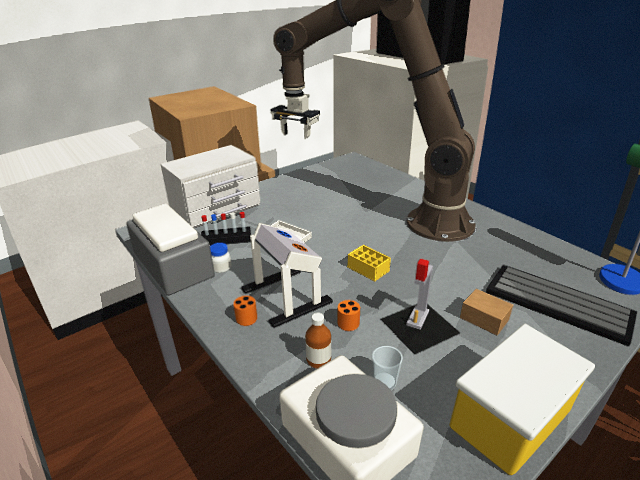

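View pics/top0.png

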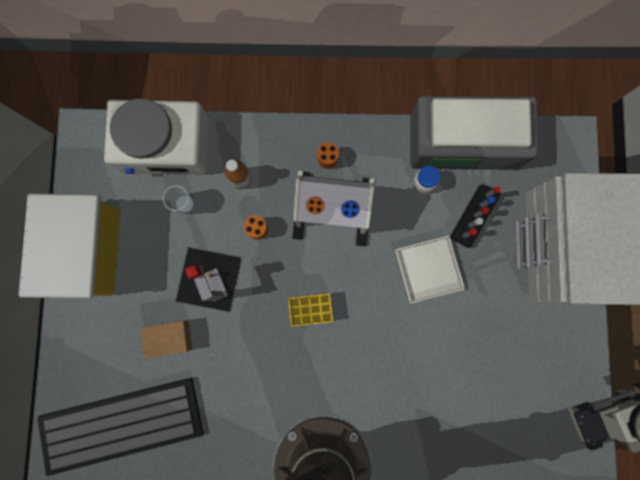

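```bash
cat > h.py <<'E'
import numpy as np,cv2
from scipy.spatial.transform import Rotation as Ro
def cloud(d):
    K,k1=d["K"],float(d["k1"]); v,u=np.mgrid[0:480,0:640].astype(float)
    xd=(u-K[0,2])/K[0,0]; yd=(v-K[1,2])/K[1,1]
    x,y=xd.copy(),yd.copy()
    for _ in range(20):
        s=1+k1*(x*x+y*y); x=xd/s;y=yd/s
    z=d["z_map"].astype(float)
    P=np.stack([x*z,y*z,z],-1)
    W=(P-d["t"])@d["R"]
    W[z<=0]=np.nan
    return W
def proj(d,X):
    c=np.atleast_2d(X)@d["R"].T+d["t"]; p=c[:,:2]/c[:,2:]
    p=p*(1+float(d["k1"])*(p**2).sum(1,keepdims=True))
    return p*[d["K"][0,0],d["K"][1,1]]+d["K"][:2,2]
E
python3 - <<'E'
from h import *
D={n:dict(np.load(f"{n}0.npz")) for n in("scene","top")}
for n,d in D.items():
    W=cloud(d); hsv=cv2.cvtColor(d["img"],cv2.COLOR_RGB2HSV); H,S,V=[hsv[...,i].astype(int) for i in range(3)]
    ok=~np.isnan(W[...,0])
    def blobs(name,m,zr,minn=15):
        m=(m&ok&(W[...,2]>zr[0])&(W[...,2]<zr[1])).astype(np.uint8)
        k,l,st,c=cv2.connectedComponentsWithStats(m)
        for i in range(1,k):
            if st[i,4]<minn: continue
            p=W[l==i]; print(n,name,c[i].round(),st[i,4],"med",np.median(p,0).round(4),"min",np.percentile(p,3,0).round(3),"max",np.percentile(p,97,0).round(3))
    blobs("orange",(H>5)&(H<16)&(S>170)&(V>90),(0.01,0.3))
    blobs("blue",(H>105)&(H<130)&(S>150),(0.05,0.3))
    blobs("red",((H<5)|(H>174))&(S>150)&(V>80),(0.05,0.3))
    blobs("matblack",(V<40),(-0.01,0.008),200)
# top: views
d=D["top"];img=d["img"][150:340,140:480][:,:,::-1]
cv2.imwrite("pics/topz.png",cv2.resize(img,None,fx=2.35,fy=2.35,interpolation=cv2.INTER_CUBIC))
d=D["scene"];img=d["img"][190:370,200:500][:,:,::-1]
cv2.imwrite("pics/scz.png",cv2.resize(img,None,fx=2.6,fy=2.6,interpolation=cv2.INTER_CUBIC))
E
```

```text
scene orange [299. 246.] 33 med [0.647  0.0214 0.1775] min [0.632 0.009 0.168] max [0.662 0.04  0.187]
scene orange [245. 310.] 465 med [0.8213 0.0159 0.0485] min [ 0.791 -0.025  0.012] max [0.842 0.027 0.061]
scene orange [348. 315.] 495 med [0.6259 0.2017 0.0505] min [0.591 0.165 0.012] max [0.643 0.217 0.061]
scene orange [319. 337.] 428 med [0.7645 0.2541 0.0941] min [0.737 0.235 0.07 ] max [0.781 0.267 0.117]
scene orange [319. 364.] 23 med [0.772  0.2616 0.0153] min [0.756 0.253 0.011] max [0.781 0.266 0.018]
scene blue [561. 137.] 7676 med [-0.7776  0.0477  0.1781] min [-0.788 -0.32   0.058] max [-0.767  0.336  0.293]
scene blue [637. 186.] 70 med [-0.7775  0.4122  0.0758] min [-0.786  0.404  0.051] max [-0.768  0.427  0.12 ]
scene blue [214. 217.] 26 med [ 0.6857 -0.4133  0.0974] min [ 0.679 -0.424  0.086] max [ 0.692 -0.407  0.102]
scene blue [284. 233.] 37 med [ 0.6386 -0.0582  0.1775] min [ 0.625 -0.071  0.169] max [ 0.656 -0.043  0.188]
scene blue [218. 249.] 185 med [ 0.7531 -0.2579  0.0737] min [ 0.728 -0.289  0.063] max [ 0.775 -0.237  0.077]
scene red [242. 214.] 24 m
[... 1174 characters left out ...]
  0.0994] min [ 0.679 -0.426  0.087] max [ 0.693 -0.412  0.105]
top blue [350. 209.] 178 med [ 0.6425 -0.0567  0.1775] min [ 0.628 -0.074  0.167] max [ 0.658 -0.039  0.188]
top red [496. 189.] 31 med [ 0.7128 -0.4339  0.099 ] min [ 0.707 -0.439  0.088] max [ 0.719 -0.429  0.103]
top red [484. 210.] 37 med [ 0.6588 -0.4015  0.0994] min [ 0.652 -0.408  0.094] max [ 0.667 -0.394  0.103]
top red [472. 232.] 35 med [ 0.6027 -0.3699  0.1002] min [ 0.597 -0.377  0.094] max [ 0.61  -0.363  0.104]
top red [191. 271.] 114 med [0.4872 0.3051 0.2068] min [0.474 0.294 0.2  ] max [0.499 0.317 0.211]
top matblack [210. 277.] 1743 med [0.4895 0.3088 0.0033] min [ 0.405  0.242 -0.002] max [0.547 0.385 0.007]
```

View pics/topz.png

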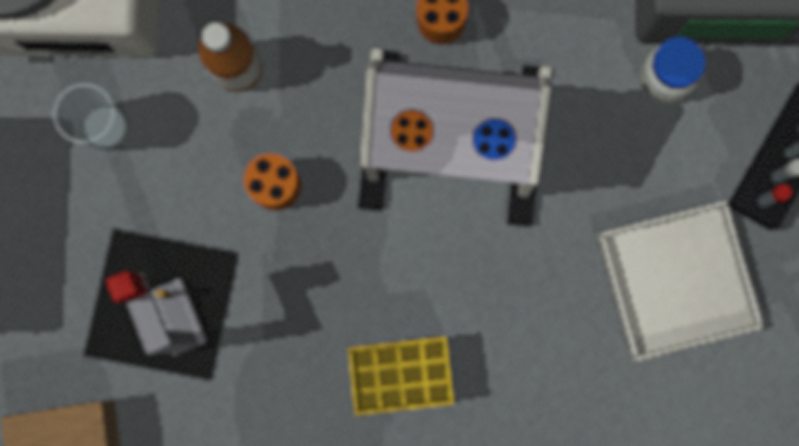

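View pics/scz.png

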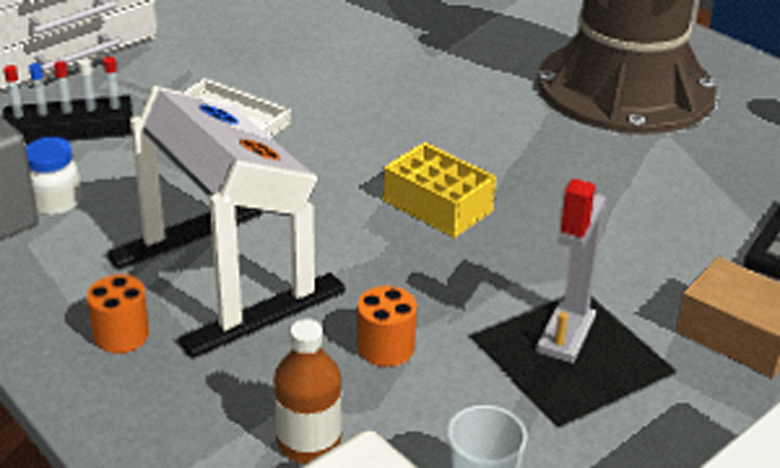

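```bash
python3 - <<'E'
from h import *
D={n:dict(np.load(f"{n}0.npz")) for n in("scene","top")}
C={n:cloud(d) for n,d in D.items()}
def rect(p):
    (c,s,a)=cv2.minAreaRect((p[:,:2]*1000).astype(np.float32)); return np.round(c,1),np.round(s,1),round(a,1)
for n,W in C.items():
    I=D[n]["img"].astype(int)
    box=lambda x0,x1,y0,y1,z0,z1:(W[...,0]>x0)&(W[...,0]<x1)&(W[...,1]>y0)&(W[...,1]<y1)&(W[...,2]>z0)&(W[...,2]<z1)
    for nm,z0,z1 in(("arm",.150,.164),("handletop",.2,.216),("foot",.011,.021),("spine",.03,.145)):
        m=box(.38,.6,.2,.42,z0,z1); print(n,nm,m.sum(),rect(W[m]) if m.sum()>5 else"", W[m].mean(0).round(4))
    # block top: plane
    m=box(.55,.72,-.1,.07,.12,.26)&(I.min(-1)>90)
    p=W[m]
    for _ in range(8):
        c=p.mean(0); nrm=np.linalg.svd(p-c)[2][2]; nrm*=np.sign(nrm[2]); q=W[m]; r=(q-c)@nrm; p=q[abs(r)<.003]
    print(n,"block n",nrm.round(3),"c",c.round(4),len(p),"tilt",np.degrees(np.arccos(nrm[2])).round(2),"yaw",np.degrees(np.arctan2(-nrm[1],-nrm[0])).round(2))
    m=box(.5,.8,-.42,-.1,.015,.03); print(n,"tray",rect(W[m]))
    m=box(.5,.8,-.42,-.1,.002,.008)&(I.min(-1)>120); print(n,"trayfloor",rect(W[m]))
    m=box(.38,.58,.2,.42,-.003,.009)&(I.max(-1)<50); print(n,"mat",rect(W[m]))
    m=box(.35,.5,0,.12,.04,.06); print(n,"tipbox",rect(W[m]))
E
```

```text
scene arm 98 (array([463.5, 296.7]), array([81.2, 24. ]), 21.9) [0.4719 0.3044 0.1564]
scene handletop 82 (array([487.7, 306.5]), array([26.6, 24. ]), 24.4) [0.4896 0.3083 0.2059]
scene foot 261 (array([516.4, 278.3]), array([ 82.4, 193.5]), 74.0) [0.4673 0.2984 0.0164]
scene spine 311 (array([519.4, 267.1]), array([ 56.9, 197.4]), 65.0) [0.4499 0.2858 0.0714]
scene block n [-0.262  0.054  0.964] c [ 0.6693 -0.009   0.182 ] 180 tilt 15.52 yaw -11.59
scene tray (array([ 704.6, -273.3]), array([325.6, 150.1]), 66.6)
scene trayfloor (array([ 679.4, -265.7]), array([363.5, 184. ]), 72.0)
scene mat (array([476.2, 316.2]), array([148.9, 151. ]), 80.3)
scene tipbox (array([399.2,  46.6]), array([ 80. , 100.8]), 7.1)
top arm 285 (array([461.8, 293.3]), array([76.7, 27. ]), 24.3) [0.4539 0.2888 0.1572]
top handletop 123 (array([487.8, 305.1]), array([24.3, 26. ]), 22.2) [0.4875 0.304  0.2065]
top foot 274 (array([505., 250.]), array([130.1, 149.8]), 20.0) [0.4697 0.2901 0.0152]
top spine 124 (array([519., 263.]), array([ 59.4, 193.1]), 67.8) [0.4531 0.2724 0.0837]
top block n [-0.501  0.046  0.864] c [ 0.6541 -0.0151  0.1819] 2060 tilt 30.24 yaw -5.25
top tray (array([ 649.3, -264.8]), array([309.2, 299.8]), 89.4)
top trayfloor (array([ 531.1, -272.3]), array([102.1, 145. ]), 15.6)
top mat (array([477. , 313.7]), array([147.1, 145.6]), 80.1)
top tipbox (array([400.1,  44.2]), array([74.9, 94.6]), 7.1)
```

```bash
python3 -m pendant '[[[0,-0.8,-0.25,0,0,0,0],[0,-0.8,-0.25,0,0,0,0],[0,-0.8,-0.25,0,0,0,0],[0,-0.7,-0.25,0,0,0,0],[0.9,0,0,0,0,-0.9,0],[0.9,0,0,0,0,-0.9,0],[0.9,0,0,0,0,-0.9,0],[0.9,0,0,0,0,-0.9,0],[0.9,0,0,0,0,-0.9,0],[0.9,0,0,0,0,-0.9,0],[0.9,0,0,0,0,-0.9,0],[0.9,0,0,0,0,-0.9,0],[0.9,0,0,0,0,-0.9,0],[0.9,0,0,0,0,-0.9,0],[0.9,0,0,0,0,-0.9,0],[0.9,0,0,0,0,-0.9,0]]]' 60
cat >> h.py <<'E'
psi=np.radians(-5.1); th=np.radians(30)
bx=np.array([np.cos(th)*np.cos(psi),np.cos(th)*np.sin(psi),np.sin(th)]); by=np.array([-np.sin(psi),np.cos(psi),0]); bz=np.cross(bx,by)
otop=np.array([.6488,.0255,.178]); lh=otop-.05*bz
def toolR(yaw,tilt=0):   # tool y = hook x
    x=np.array([np.cos(tilt)*np.cos(yaw),np.cos(tilt)*np.sin(yaw),np.sin(tilt)]); y=np.array([-np.sin(yaw),np.cos(yaw),0]); z=np.cross(x,y)
    return np.stack([y,x,-z],1)
def st():
    from cell import arm
    o=arm.observe(); return o,o["position"],Ro.from_rotvec(o["ee_rot"]).as_matrix()
def plan(p,R,verbose=True):
    """remaining shift in present tool axes (units), turn units"""
    o,p0,R0=st()
    t=R0.T@(p-p0)/.04; r=Ro.from_matrix(R0.T@R).as_rotvec()/.08
    print("clk",round(o["clock"],2),"pos",p0.round(4),"q",o["joints"].round(2),"F",o["force"].round(1),"w",round(o["width"],3))
    print("shift(tool0)",t.round(2),"shift in goal axes",(R.T@(p-p0)/.04).round(2),"turn",r.round(2))
E
python3 -c "
from h import *
print(bx,bz,lh)
plan(np.array([.4877,.3055,.26]),toolR(np.radians(23)))"
```

```text
clock: 1.43
position: [0.4815, -0.1812, 0.2884]
ee_rot: [-2.57, -1.806, 0.0]
force: [0.4, 0.1, -0.0]
width: 1.001
[ 0.86259687 -0.07698472  0.5       ] [-0.49802053  0.04444715  0.8660254 ] [0.67370103 0.02327764 0.13469873]
clk 1.43 pos [ 0.4815 -0.1812  0.2884] q [ 0.56  0.25 -0.38  1.76  0.1   1.15 -0.19] F [ 0.4  0.1 -0. ] w 1.001
shift(tool0) [11.5  -3.98  0.71] shift in goal axes [11.14  4.9   0.71] turn [-0.   -0.   -9.34]
```

```bash
python3 -m pendant '[[[0.96,0.04,0,0,0,-0.72,0],[0.96,0.04,0,0,0,-0.72,0],[0.96,0.04,0,0,0,-0.72,0],[0.96,0.04,0,0,0,-0.72,0],[0.96,0.04,0,0,0,-0.72,0],[0.96,0.04,0,0,0,-0.72,0],[0.96,0.04,0,0,0,-0.72,0],[0.96,0.04,0,0,0,-0.72,0],[0.96,0.04,0,0,0,-0.72,0],[0.96,0.04,0,0,0,-0.72,0],[0.96,0.04,0,0,0,-0.72,0],[0.96,0.04,0,0,0,-0.72,0],[0.96,0.04,0,0,0,-0.72,0],[0,0,0,0,0,0,0],[0,0,0,0,0,0,0]]]' 60
python3 -c "
from h import *
plan(np.array([.4877,.3055,.186]),toolR(np.radians(23)))"
```

```text
clock: 2.68
position: [0.5011, 0.3076, 0.2884]
ee_rot: [-1.728, -2.622, 0.0]
force: [-0.1, -0.6, -0.1]
width: 0.996
clk 2.68 pos [0.5011 0.3076 0.2884] q [-0.17  0.43 -0.68  1.57  0.28  1.24 -0.49] F [-0.1 -0.6 -0.1] w 0.996
shift(tool0) [ 0.08 -0.33  2.56] shift in goal axes [ 0.08 -0.33  2.56] turn [-0.01 -0.01  0.04]
```

```bash
python3 -m pendant '[[[0.08,-0.33,0,0,0,0,0],[0,0,0.5,0,0,0,0],[0,0,0.7,0,0,0,0],[0,0,0.7,0,0,0,0],[0,0,0.5,0,0,0,0],[0,0,0.16,0,0,0,0],[0,0,0,0,0,0,0.3],[0,0,0,0,0,0,0.6],[0,0,0,0,0,0,1],[0,0,0,0,0,0,1],[0,0,0,0,0,0,1],[0,0,0,0,0,0,1]]]' 60
python3 - <<'E'
from h import *
plan(np.array([.4877,.3055,.186]),toolR(np.radians(23)))
from cell import arm
for n in("scene","top"):
    d=arm.get_image(n); np.savez(f"{n}1.npz",**d)
    im=d["img"][190:370,320:520] if n=="scene" else d["img"][200:340,130:330]
    cv2.imwrite(f"pics/{n}1.png",cv2.resize(im[:,:,::-1],None,fx=3,fy=3))
E
```

```text
clock: 3.68
position: [0.4898, 0.3029, 0.1871]
ee_rot: [1.736, 2.617, 0.002]
force: [1.3, 0.3, 0.1]
width: 0.612
clk 3.68 pos [0.4898 0.3029 0.1871] q [-0.19  0.5  -0.65  1.73  0.35  1.03 -0.56] F [1.3 0.3 0.1] w 0.612
shift(tool0) [ 0.08 -0.02  0.03] shift in goal axes [ 0.08 -0.02  0.03] turn [ 0.02 -0.   -0.02]
```

View pics/scene1.png

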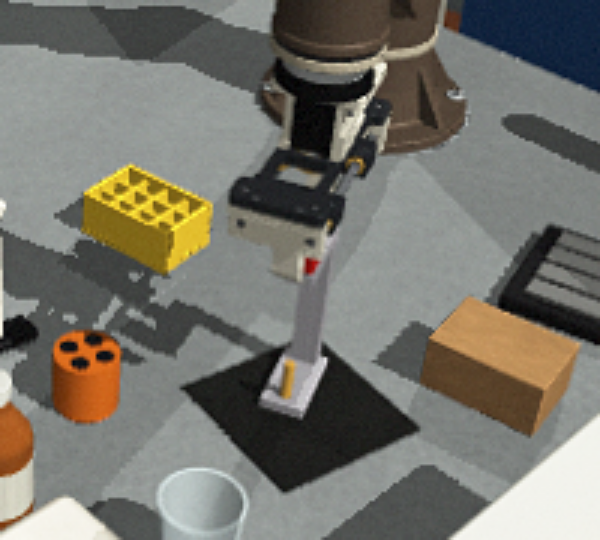

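```bash
python3 -m pendant '[[[0.06,0,0.03,0,0,0,1],[0,0,0,0,0,0,1],[0,0,0,0,0,0,1],[0,0,0,0,0,0,1],[0,0,0,0,0,0,1],[0,0,0,0,0,0,1],[0,0,0,0,0,0,1],[0,0,0,0,0,0,1]]]' 60
python3 - <<'E'
from h import *
plan(np.array([.4877,.3055,.186]),toolR(np.radians(23)))
E
```

```text
clock: 4.45
position: [0.4884, 0.305, 0.185]
ee_rot: [-1.736, -2.618, 0.0]
force: [-1.0, 0.9, -1.3]
width: 0.261
clk 4.45 pos [0.4884 0.305  0.185 ] q [-0.19  0.5  -0.65  1.74  0.35  1.02 -0.57] F [-1.   0.9 -1.3] w 0.261
shift(tool0) [ 0.02 -0.01 -0.02] shift in goal axes [ 0.02 -0.01 -0.02] turn [-0.   -0.   -0.02]
```

```bash
python3 - <<'E'
from h import *
Rg=toolR(psi,th)
for off,s in((-.085,-.008),(-.075,-.008),(-.065,-.008),(0,-.008),(0,.031)):
    h=lh+(.13+s)*bz+off*bx
    print(off,s,"handle",h.round(4),"corner",(h-.066*bx-.179*bz).round(3),"foot tip",(h+.012*bx-.179*bz).round(3))
    plan(h+.002*bz,Rg)
E
```

```text
-0.085 -0.008 handle [0.5396 0.0352 0.1979] corner [0.572 0.032 0.01 ] foot tip [0.639 0.026 0.049]
clk 4.45 pos [0.4884 0.305  0.185 ] q [-0.19  0.5  -0.65  1.74  0.35  1.02 -0.57] F [-1.   0.9 -1.3] w 0.261
shift(tool0) [-6.7  -1.47 -0.36] shift in goal axes [-6.6   1.78  0.61] turn [-6.42 -1.6   5.97]
-0.075 -0.008 handle [0.5482 0.0345 0.2029] corner [0.58  0.032 0.015] foot tip [0.648 0.026 0.054]
clk 4.45 pos [0.4884 0.305  0.185 ] q [-0.19  0.5  -0.65  1.74  0.35  1.02 -0.57] F [-1.   0.9 -1.3] w 0.261
shift(tool0) [-6.8  -1.28 -0.49] shift in goal axes [-6.6   2.03  0.61] turn [-6.42 -1.6   5.97]
-0.065 -0.008 handle [0.5569 0.0337 0.2079] corner [0.589 0.031 0.02 ] foot tip [0.656 0.025 0.059]
clk 4.45 pos [0.4884 0.305  0.185 ] q [-0.19  0.5  -0.65  1.74  0.35  1.02 -0.57] F [-1.   0.9 -1.3] w 0.261
shift(tool0) [-6.9  -1.08 -0.61] shift in goal axes [-6.6   2.28  0.61] turn [-6.42 -1.6   5.97]
0 -0.008 handle [0.6129 0.0287 0.2404] corner [0.645 0.026 0.052] foot tip [0.712 0.02  0.091]
clk 4.45 pos [0.4884 0.305  0.185 ] q [-0.19  0.5  -0.65  1.74  0.35  1.02 -0.57] F [-1.   0.9 -1.3] w 0.261
shift(tool0) [-7.56  0.16 -1.43] shift in goal axes [-6.6   3.91  0.61] turn [-6.42 -1.6   5.97]
0 0.031 handle [0.5935 0.0304 0.2741] corner [0.626 0.028 0.086] foot tip [0.693 0.022 0.125]
clk 4.45 pos [0.4884 0.305  0.185 ] q [-0.19  0.5  -0.65  1.74  0.35  1.02 -0.57] F [-1.   0.9 -1.3] w 0.261
shift(tool0) [-7.33 -0.27 -2.27] shift in goal axes [-6.6   3.91 -0.36] turn [-6.42 -1.6   5.97]
```

```bash
python3 -m pendant '[[[0,0,-0.4,0,0,0,1],[0,0,-0.6,0,0,0,1],[0,0,-0.6,0,0,0,1],[0,0,-0.6,0,0,0,1],[0,0,-0.4,0,0,0,1],[0,0,0,0,0,0,1]]]' 60
python3 - <<'E'
from h import *
plan(np.array([.465,.037,.285]),toolR(psi,0))
E
```

```text
clock: 4.95
position: [0.4895, 0.306, 0.2923]
ee_rot: [1.735, 2.616, 0.007]
force: [0.9, -0.6, -3.8]
width: 0.259
clk 4.95 pos [0.4895 0.306  0.2923] q [-0.16  0.41 -0.69  1.59  0.27  1.23 -0.5 ] F [ 0.9 -0.6 -3.8] w 0.259
shift(tool0) [-5.96 -3.18  0.16] shift in goal axes [-6.75 -0.01  0.18] turn [ 0.06 -0.03  6.11]
```

```bash
python3 -m pendant '[[[-0.3,-0.08,0,0,0,0.3,1],[-0.65,-0.165,0,0,0,0.61,1],[-0.65,-0.165,0,0,0,0.61,1],[-0.65,-0.165,0,0,0,0.61,1],[-0.65,-0.165,0,0,0,0.61,1],[-0.65,-0.165,0,0,0,0.61,1],[-0.65,-0.165,0,0,0,0.61,1],[-0.65,-0.165,0,0,0,0.61,1],[-0.65,-0.165,0,0,0,0.61,1],[-0.65,-0.165,0,0,0,0.61,1],[-0.33,-0.08,0,0,0,0.31,1],[0,0,0,-0.6,0,0,1],[0,0,0,-0.7,0,0,1],[0,0,0,-0.7,0,0,1],[0,0,0,-0.7,0,0,1],[0,0,0,-0.7,0,0,1],[0,0,0,-0.7,0,0,1],[0,0,0,-0.7,0,0,1],[0,0,0,-0.7,0,0,1]]]' 60
python3 - <<'E'
from h import *
h=lh+(.122)*bz-.075*bx
plan(h+.002*bz,toolR(psi,th))
E
```

```text
clock: 6.53
position: [0.4687, 0.0404, 0.2878]
ee_rot: [2.055, 1.881, 0.421]
force: [-0.2, -0.4, -3.3]
width: 0.259
clk 6.53 pos [0.4687 0.0404 0.2878] q [ 0.27 -0.04 -0.56  2.17  0.24  0.61 -0.55] F [-0.2 -0.4 -3.3] w 0.259
shift(tool0) [0.03 0.9  2.72] shift in goal axes [0.03 0.67 2.79] turn [-1.04 -0.    0.01]
```

```bash
python3 -m pendant '[[[0,0,0,-0.6,0,0,1],[0,0,0,-0.44,0,0,1],[0,0.2,0.4,0,0,0,1],[0,0.3,0.7,0,0,0,1],[0,0.1,0.2,0,0,0,1],[0,0,0,0,0,0,1]]]' 60
python3 - <<'E'
from h import *
h=lh+(.122)*bz-.075*bx
plan(h+.002*bz,toolR(psi,th))
from cell import arm
for n in("scene","top"):
    d=arm.get_image(n); np.savez(f"{n}2.npz",**d)
    im=d["img"][190:350,220:440] if n=="scene" else d["img"][150:340,200:400]
    cv2.imwrite(f"pics/{n}2.png",cv2.resize(im[:,:,::-1],None,fx=3.3,fy=3.3)[:600,:800])
    W=cloud(d)
    hk=(lambda P:(P-(st()[1]-.002*bz))@np.stack([bx,by,bz],1))(W.reshape(-1,3))
    # spine, foot points in hook frame
    m=(hk[:,2]>-.16)&(hk[:,2]<-.04)&(hk[:,0]>-.09)&(hk[:,0]<-.02)&(abs(hk[:,1])<.04)
    print(n,"spine",m.sum(),np.percentile(hk[m],[3,50,97],0).round(4).tolist())
    q=hk[m]
    if m.sum()>20: print("slopes y/z",np.polyfit(q[:,2],q[:,1],1).round(3),"x/z",np.polyfit(q[:,2],q[:,0],1).round(3))
    m=(hk[:,2]>-.19)&(hk[:,2]<-.16)&(hk[:,0]>-.09)&(hk[:,0]<.03)&(abs(hk[:,1])<.04)
    print(n,"foot",m.sum(),np.percentile(hk[m],[3,50,97],0).round(4).tolist() if m.any() else"")
    R,G,B=[d["img"].reshape(-1,3)[:,i].astype(int) for i in range(3)]
    m=(hk[:,2]>-.18)&(hk[:,2]<-.12)&(abs(hk[:,0])<.02)&(abs(hk[:,1])<.025)&(R-B>30)
    print(n,"pin",m.sum(),np.percentile(hk[m],[3,50,97],0).round(4).tolist() if m.any() else"")
E
```

```text
clock: 7.03
position: [0.516, 0.0359, 0.253]
ee_rot: [2.006, 1.835, 0.486]
force: [-0.5, 0.6, -3.5]
width: 0.26
clk 7.03 pos [0.516  0.0359 0.253 ] q [ 0.28  0.07 -0.6   2.2   0.55  0.45 -0.84] F [-0.5  0.6 -3.5] w 0.26
shift(tool0) [0.04 0.08 1.44] shift in goal axes [0.04 0.07 1.44] turn [-0.07 -0.   -0.  ]
scene spine 421 [[-0.0679, -0.0105, -0.1573], [-0.0541, 0.008, -0.0989], [-0.0498, 0.0146, -0.0442]]
slopes y/z [0.001 0.005] x/z [ 0.005 -0.056]
scene foot 134 [[-0.0672, -0.0107, -0.1775], [-0.0399, 0.0174, -0.1675], [-0.0057, 0.0214, -0.1621]]
scene pin 18 [[-0.005, -0.0028, -0.1427], [-0.0006, 0.003, -0.136], [0.0014, 0.0073, -0.1304]]
top spine 2 [[-0.0522, -0.0124, -0.1575], [-0.0516, -0.0111, -0.1563], [-0.0509, -0.0099, -0.1551]]
top foot 83 [[-0.0285, -0.0191, -0.1762], [0.0067, -0.0011, -0.1685], [0.0104, 0.0184, -0.1627]]
top pin 0
```

View pics/scene2.png

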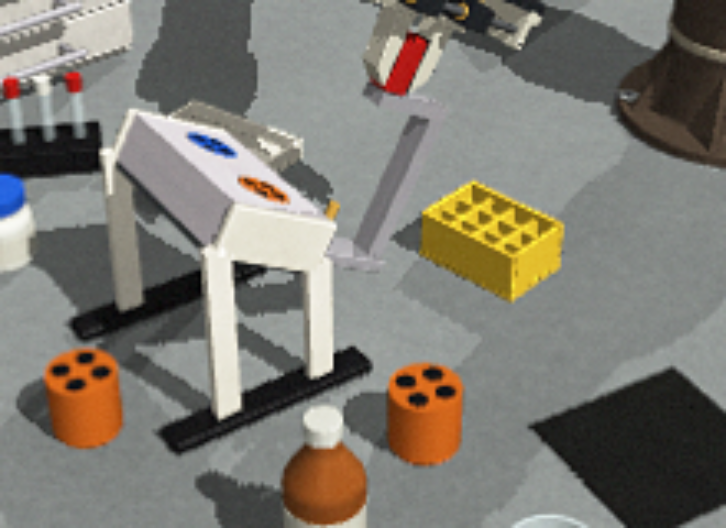

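View pics/top2.png

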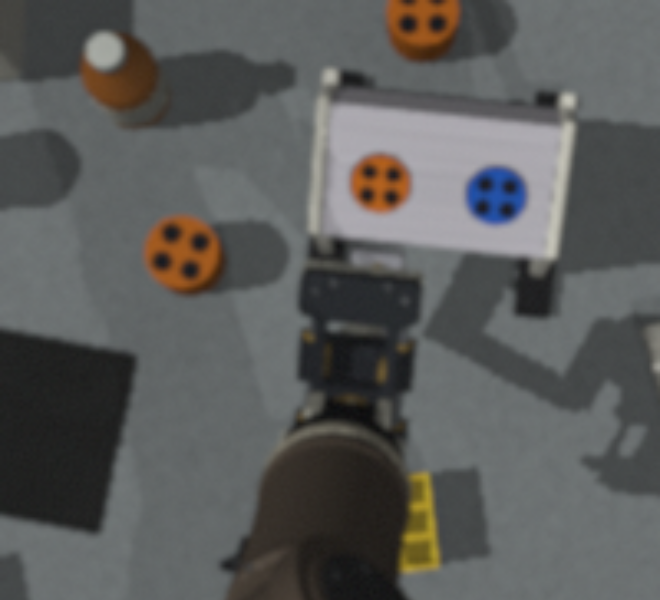

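```bash
python3 -m pendant '[[[0.04,0.08,0.4,-0.07,0,0,1],[0,0,0.6,0,0,0,1],[0,0,0.44,0,0,0,1],[0,0,0,0,0,0,1]]]' 60
python3 - <<'E'
from h import *
h=lh+(.122)*bz
plan(h+.002*bz,toolR(psi,th))
E
```

```text
clock: 7.47
position: [0.5473, 0.0349, 0.2054]
ee_rot: [2.0, 1.831, 0.491]
force: [-0.3, -0.6, -4.2]
width: 0.26
clk 7.47 pos [0.5473 0.0349 0.2054] q [ 0.18  0.2  -0.51  2.22  0.87  0.38 -1.15] F [-0.3 -0.6 -4.2] w 0.26
shift(tool0) [-0.01  1.86  0.02] shift in goal axes [-0.01  1.86  0.02] turn [0.02 0.01 0.01]
```

```bash
python3 -m pendant '[[[0,0.3,0.02,0,0,0,1],[0,0.4,0,0,0,0,1],[0,0.4,0,0,0,0,1],[0,0.4,0,0,0,0,1],[0,0.3,0,0,0,0,1],[0,0,0,0,0,0,1],[0,0,0,0,0,0,1]]]' 60
python3 - <<'E'
from h import *
h=lh+(.122)*bz
plan(h+.002*bz,toolR(psi,th))
from cell import arm
d=arm.get_image("scene"); np.savez("scene3.npz",**d)
W=cloud(d)
cv2.imwrite("pics/scene3.png",cv2.resize(d["img"][190:350,220:440][:,:,::-1],None,fx=3.5,fy=3.5,interpolation=cv2.INTER_CUBIC))
I=d["img"].astype(int)
hk=(W-(st()[1]-.002*bz))@np.stack([bx,by,bz],1)
def rep(nm,m): print(nm,m.sum(),np.percentile(hk[m],[3,50,97],0).round(4).tolist() if m.any() else "")
x,y,z=hk[...,0],hk[...,1],hk[...,2]
rep("spine",(z>-.16)&(z<-.04)&(x>-.09)&(x<-.047)&(abs(y)<.03))
rep("foot",(z>-.19)&(z<-.155)&(x>-.09)&(x<.03)&(abs(y)<.03))
rep("pin",(z>-.17)&(z<-.12)&(abs(x)<.015)&(abs(y)<.02)&(I[...,0]-I[...,2]>30))
b=(W-lh)@np.stack([bx,by,bz],1)
rep0=lambda nm,m:print(nm,m.sum(),np.percentile(b[m],[2,50,98],0).round(4).tolist())
rep0("blockish",(abs(b[...,2]-.025)<.03)&(abs(b[...,0])<.08)&(b[...,1]>-.14)&(b[...,1]<.08))
E
```

```text
clock: 8.05
position: [0.61, 0.03, 0.2444]
ee_rot: [1.998, 1.828, 0.496]
force: [-1.2, 0.1, -4.2]
width: 0.256
clk 8.05 pos [0.61   0.03   0.2444] q [ 0.26  0.24 -0.57  2.04  0.7   0.48 -0.92] F [-1.2  0.1 -4.2] w 0.256
shift(tool0) [-0.03  0.01  0.08] shift in goal axes [-0.03  0.01  0.08] turn [ 0.07 -0.01  0.  ]
spine 211 [[-0.0661, -0.011, -0.1579], [-0.0529, 0.0096, -0.0692], [-0.0486, 0.0146, -0.0427]]
foot 176 [[-0.0627, -0.0149, -0.1766], [-0.0406, 0.0127, -0.1663], [0.0104, 0.0228, -0.1561]]
pin 4 [[-0.0037, 0.0035, -0.1449], [-0.0017, 0.004, -0.1433], [0.0001, 0.0043, -0.1417]]
blockish 2064 [[-0.0533, -0.1258, -0.0003], [0.0399, 0.0013, 0.0372], [0.0602, 0.0539, 0.0517]]
```

View pics/scene3.png

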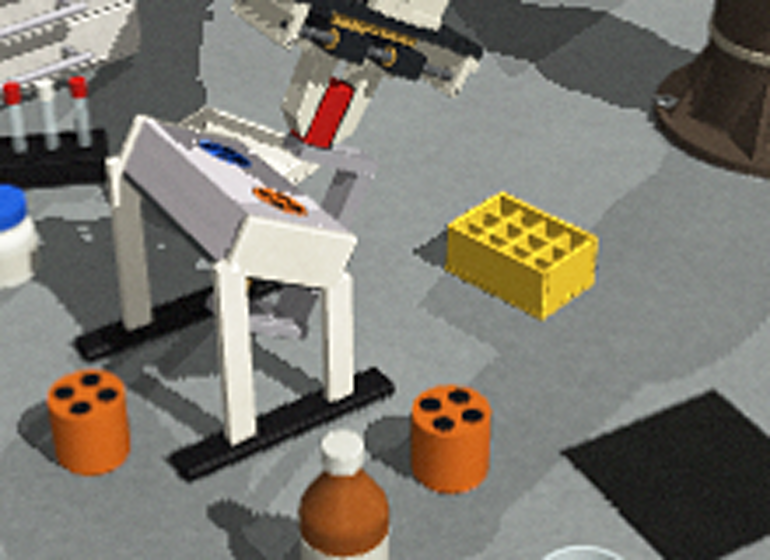

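```bash
python3 - <<'E'
from h import *
for n in("scene","top"):
    d=dict(np.load(n+"0.npz")); W=cloud(d); b=(W-lh)@np.stack([bx,by,bz],1); x,y,z=b[...,0],b[...,1],b[...,2]
    hsv=cv2.cvtColor(d["img"],cv2.COLOR_RGB2HSV); H,S,V=[hsv[...,i].astype(int) for i in range(3)]
    m=(abs(z-.05)<.005)&(abs(y+.042)<.07)&(abs(x)<.09)
    print(n,"top x range",np.percentile(x[m],[.5,50,99.5]).round(4))
    for c,nm,yc in((((H>3)&(H<18)&(S>120)),"o",0),(((H>105)&(H<130)&(S>100)),"b",-.084)):
        mm=m&(abs(x)<.04)&(abs(y-yc)<.04)&c
        (cc,r)=cv2.minEnclosingCircle((b[mm][:,:2]*1000).astype(np.float32)); print(nm,mm.sum(),np.round(cc,1),round(r,1),"z",np.median(z[mm]).round(4))
E
```

```text
scene top x range [-0.0451  0.0132  0.0577]
o 54 [-1.1  2.6] 22.0 z 0.0505
b 49 [ -2.6 -82.1] 23.5 z 0.0507
top top x range [-0.0429  0.0086  0.0571]
o 204 [0.8 1.7] 21.0 z 0.0489
b 215 [  0.1 -82.2] 21.4 z 0.0487
```

```bash
python3 -m pendant '[[[0.02,0.02,-0.1,0.06,0,0,1],[0,0,-0.15,0,0,0,1],[0,0,-0.15,0,0,0,1],[0,0,-0.1,0,0,0,1],[0,0,0,0,0,0,1]]]' 60
python3 - <<'E'
from h import *
lh=lh+.002*by
plan(lh+(.13+.034+.002)*bz,toolR(psi,th))
E
```

```text
clock: 8.52
position: [0.6009, 0.0317, 0.2622]
ee_rot: [2.0, 1.832, 0.492]
force: [0.2, 0.3, -3.5]
width: 0.258
clk 8.52 pos [0.6009 0.0317 0.2622] q [ 0.29  0.21 -0.6   2.03  0.63  0.52 -0.85] F [ 0.2  0.3 -3.5] w 0.258
shift(tool0) [ 0.   -0.01 -0.47] shift in goal axes [ 0.   -0.01 -0.47] turn [ 0.02 -0.    0.01]
```

```bash
python3 -m pendant '[[[0,0,-0.1,0,0,0,1],[0,0,-0.15,0,0,0,1],[0,0,-0.05,0,0,0,1],[0,0,0,0,0,0,1]]]' 60
python3 - <<'E'
from h import *
lh=lh+.002*by
plan(lh+(.13+.034+.002)*bz,toolR(psi,th))
from cell import arm
d=arm.get_image("scene"); np.savez("scene4.npz",**d)
cv2.imwrite("pics/scene4.png",cv2.resize(d["img"][190:350,220:440][:,:,::-1],None,fx=3.5,fy=3.5,interpolation=cv2.INTER_CUBIC))
E
```

```text
clock: 8.85
position: [0.5954, 0.0321, 0.2724]
ee_rot: [2.001, 1.831, 0.492]
force: [-0.2, -0.9, -3.7]
width: 0.258
clk 8.85 pos [0.5954 0.0321 0.2724] q [ 0.31  0.19 -0.62  2.03  0.6   0.53 -0.82] F [-0.2 -0.9 -3.7] w 0.258
shift(tool0) [ 0.   -0.01 -0.18] shift in goal axes [ 0.   -0.02 -0.18] turn [ 0.02 -0.    0.01]
```

View pics/scene4.png

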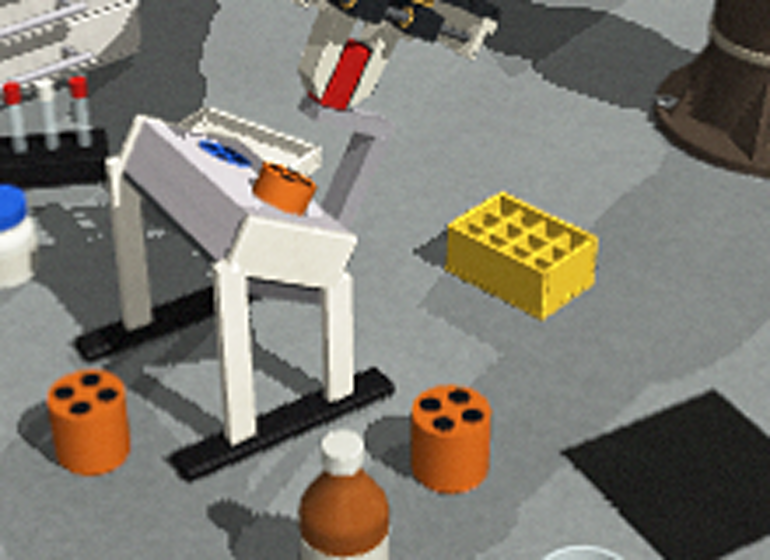

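```bash
python3 -m pendant '[[[0,0,-0.1,0,0,0,1],[0,0,-0.08,0,0,0,1],[0,0,0,0,0,0,1],[0,0,0,0,0,0,1],[0,0,0.1,0,0,0,1],[0,0,0.2,0,0,0,1],[0,0,0.2,0,0,0,1],[0,0,0,0,0,0,1],[0,0,0,0,0,0,1]]]' 60
python3 - <<'E'
from h import *
lh=lh+.002*by
plan(lh+(.13-.008+.002)*bz,toolR(psi,th))
from cell import arm
for n in("scene","top"):
    d=arm.get_image(n); np.savez(n+"5.npz",**d)
    W=cloud(d); b=(W-lh)@np.stack([bx,by,bz],1); x,y,z=b[...,0],b[...,1],b[...,2]
    hsv=cv2.cvtColor(d["img"],cv2.COLOR_RGB2HSV); H,S=[hsv[...,i].astype(int) for i in range(2)]
    m=(abs(x)<.04)&(abs(y)<.03)&(z>.045)&(z<.09)&(H>3)&(H<18)&(S>120)
    print(n,m.sum(),np.percentile(b[m],[2,50,98],0).round(4).tolist())
E
```

```text
clock: 9.65
position: [0.6016, 0.0315, 0.2599]
ee_rot: [2.002, 1.833, 0.49]
force: [0.3, -0.1, -4.1]
width: 0.258
clk 9.65 pos [0.6016 0.0315 0.2599] q [ 0.29  0.22 -0.6   2.03  0.64  0.52 -0.85] F [ 0.3 -0.1 -4.1] w 0.258
shift(tool0) [0.   0.01 0.52] shift in goal axes [0.   0.01 0.52] turn [-0.01 -0.01  0.01]
scene 189 [[-0.0179, -0.0159, 0.0505], [0.009, 0.0124, 0.0652], [0.0213, 0.0228, 0.0736]]
top 15 [[-0.0005, -0.0143, 0.0667], [0.0055, -0.0021, 0.07], [0.0093, 0.0169, 0.0729]]
```

```bash
python3 -m pendant '[[[0,0,0.2,0,0,0,1],[0,0,0.2,0,0,0,1],[0,0,0.12,0,0,0,1],[0,0,0,0,0,0,1],[0,0,0,0,0,0,1],[0,-0.3,0,0,0,0,1],[0,-0.5,0,0,0,0,1],[0,-0.5,0,0,0,0,1],[0,-0.4,0,0,0,0,1],[0,-0.25,0,0,0,0,1],[0,0,0,0,0,0,1]]]' 60
python3 - <<'E'
from h import *
lh=lh+.002*by
plan(lh+(.13-.008+.002)*bz,toolR(psi,th))
from cell import arm
d=arm.get_image("scene"); np.savez("scene6.npz",**d)
cv2.imwrite("pics/scene6.png",cv2.resize(d["img"][190:350,220:440][:,:,::-1],None,fx=3.5,fy=3.5,interpolation=cv2.INTER_CUBIC))
E
```

```text
clock: 10.67
position: [0.5427, 0.0366, 0.2028]
ee_rot: [2.001, 1.834, 0.489]
force: [-1.4, -0.5, -4.0]
width: 0.259
clk 10.67 pos [0.5427 0.0366 0.2028] q [ 0.17  0.19 -0.51  2.23  0.87  0.38 -1.16] F [-1.4 -0.5 -4. ] w 0.259
shift(tool0) [0.   2.   0.02] shift in goal axes [0.01 2.   0.02] turn [-0.01  0.    0.03]
```

View pics/scene6.png

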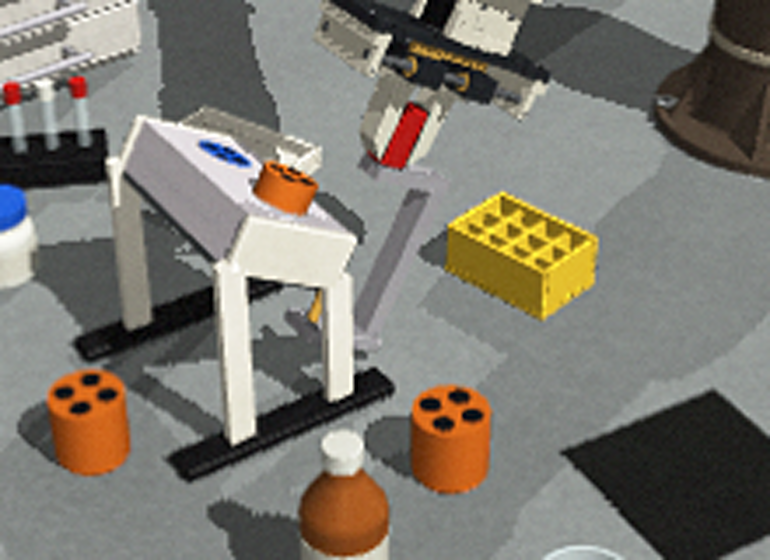

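```bash
python3 -m pendant '[[[0,0,-0.4,0,0,0,1],[0,0,-0.7,0,0,0,1],[0,-0.3,-0.8,0,0,0,1],[0,-0.4,-0.6,0.4,0,0,1],[0,0,-0.3,0.7,0,0,1],[0,0,0,0.8,0,0,1],[0,0,0,0.8,0,0,1],[0,0,0,0.8,0,0,1],[0,0,0,0.8,0,0,1],[0,0,0,0.8,0,0,1],[0,0,0,0.8,0,0,1],[0,0,0,0.64,0,0,1],[0,0,0,0,0,0,1]]]' 60
python3 - <<'E'
from h import *
plan(np.array([.4884,.305,.285]),toolR(np.radians(23),0))
E
```

```text
clock: 11.8
position: [0.4677, 0.0436, 0.2874]
ee_rot: [-2.316, -2.119, -0.004]
force: [1.0, -0.1, -4.3]
width: 0.262
clk 11.8 pos [0.4677 0.0436 0.2874] q [ 0.31  0.2  -0.6   1.84  0.12  1.13 -0.42] F [ 1.  -0.1 -4.3] w 0.262
shift(tool0) [ 6.55 -0.06  0.08] shift in goal axes [5.81 3.03 0.06] turn [ 0.01 -0.04 -6.13]
```

```bash
python3 -m pendant '[[[0.32,0.08,0,0,0,-0.3,1],[0.64,0.155,0,0,0,-0.61,1],[0.64,0.155,0,0,0,-0.61,1],[0.64,0.155,0,0,0,-0.61,1],[0.64,0.155,0,0,0,-0.61,1],[0.64,0.155,0,0,0,-0.61,1],[0.64,0.155,0,0,0,-0.61,1],[0.64,0.155,0,0,0,-0.61,1],[0.64,0.155,0,0,0,-0.61,1],[0.64,0.155,0,0,0,-0.61,1],[0.32,0.08,0.05,0,0,-0.32,1],[0,0,0,0,0,0,1],[0,0,0,0,0,0,1]]]' 60
python3 - <<'E'
from h import *
plan(np.array([.4884,.305,.185]),toolR(np.radians(23),0))
E
```

```text
clock: 12.88
position: [0.4924, 0.3037, 0.2849]
ee_rot: [1.732, 2.62, 0.002]
force: [-0.2, 0.5, -3.4]
width: 0.257
clk 12.88 pos [0.4924 0.3037 0.2849] q [-0.13  0.43 -0.74  1.59  0.3   1.23 -0.52] F [-0.2  0.5 -3.4] w 0.257
shift(tool0) [ 0.07 -0.08  2.5 ] shift in goal axes [ 0.07 -0.08  2.5 ] turn [0.02 0.   0.01]
```

```bash
python3 -m pendant '[[[0.07,-0.08,0.4,0,0,0,1],[0,0,0.7,0,0,0,1],[0,0,0.7,0,0,0,1],[0,0,0.4,0,0,0,1],[0,0,0.2,0,0,0,1],[0,0,0.05,0,0,0,1],[0,0,0.02,0,0,0,1],[0,0,0,0,0,0,1]]]' 60
python3 - <<'E'
from h import *
plan(np.array([.4884,.305,.185]),toolR(np.radians(23),0))
E
```

```text
clock: 13.55
position: [0.4896, 0.3044, 0.187]
ee_rot: [1.735, 2.617, 0.003]
force: [1.4, -0.2, -3.0]
width: 0.258
clk 13.55 pos [0.4896 0.3044 0.187 ] q [-0.16  0.51 -0.7   1.73  0.38  1.04 -0.59] F [ 1.4 -0.2 -3. ] w 0.258
shift(tool0) [ 0.03 -0.02  0.05] shift in goal axes [ 0.03 -0.02  0.05] turn [ 0.03  0.   -0.02]
```

```bash
python3 -m pendant '[[[0,0,0.02,0,0,0,1],[0,0,0.02,0.02,0,0,1],[0,0,0.01,0,0,0,1],[0,0,0,0,0,0,1],[0,0,0,0,0,0,1]]]' 60
python3 - <<'E'
from h import *
plan(np.array([.4884,.305,.185]),toolR(np.radians(23),0))
E
```

```text
clock: 13.97
position: [0.4894, 0.3047, 0.185]
ee_rot: [1.735, 2.618, 0.001]
force: [-0.2, -1.4, 6.8]
width: 0.258
clk 13.97 pos [0.4894 0.3047 0.185 ] q [-0.16  0.52 -0.7   1.73  0.38  1.03 -0.6 ] F [-0.2 -1.4  6.8] w 0.258
shift(tool0) [ 0.02 -0.02  0.  ] shift in goal axes [ 0.02 -0.02  0.  ] turn [ 0.01  0.   -0.01]
```

```bash
python3 -m pendant '[[[0,0,-0.01,0,0,0,0.7],[0,0,0,0,0,0,0.6],[0,0,0,0,0,0,0.4],[0,0,0,0,0,0,0],[0,0,0,0,0,0,0],[0,0,0,0,0,0,0],[0,0,0,0,0,0,0],[0,0,0,0,0,0,0],[0,0,0,0,0,0,0],[0,0,-0.3,0,0,0,0],[0,0,-0.6,0,0,0,0],[0,0,-0.8,0,0,0,0],[0,0,-0.8,0,0,0,0],[0,0,-0.4,0,0,0,0],[0,0,0,0,0,0,0]]]' 60
python3 - <<'E'
from h import *
lh=lh+.002*by
# pregrasp: block z of TCP = .075+.06
plan(lh+.175*bz,toolR(psi,th))
from cell import arm
for n in("scene","top"):
    d=arm.get_image(n); np.savez(n+"7.npz",**d); W=cloud(d); I=d["img"].astype(int)
    m=(W[...,2]>.16)&(W[...,2]<.22)&(W[...,0]>.42)&(W[...,0]<.56)&(W[...,1]>.22)&(W[...,1]<.38)&(I[...,0]-I[...,1]>80)
    print(n,m.sum(),np.percentile(W[m],[2,50,98],0).round(3).tolist() if m.any() else "")
    if n=="scene": cv2.imwrite("pics/scene7.png",cv2.resize(d["img"][180:350,220:460][:,:,::-1],None,fx=3.2,fy=3.2,interpolation=cv2.INTER_CUBIC))
E
```

```text
clock: 15.22
position: [0.4899, 0.3061, 0.3055]
ee_rot: [1.734, 2.617, 0.009]
force: [0.4, -0.2, 0.6]
width: 1.001
clk 15.22 pos [0.4899 0.3061 0.3055] q [-0.12  0.41 -0.75  1.57  0.29  1.27 -0.51] F [ 0.4 -0.2  0.6] w 1.001
shift(tool0) [-7.23 -0.44  0.47] shift in goal axes [-6.58  2.37  1.93] turn [-6.34 -1.64  5.97]
scene 209 [[0.477, 0.298, 0.165], [0.496, 0.312, 0.193], [0.503, 0.32, 0.209]]
top 73 [[0.478, 0.294, 0.202], [0.49, 0.302, 0.207], [0.499, 0.312, 0.211]]
```

View pics/scene7.png

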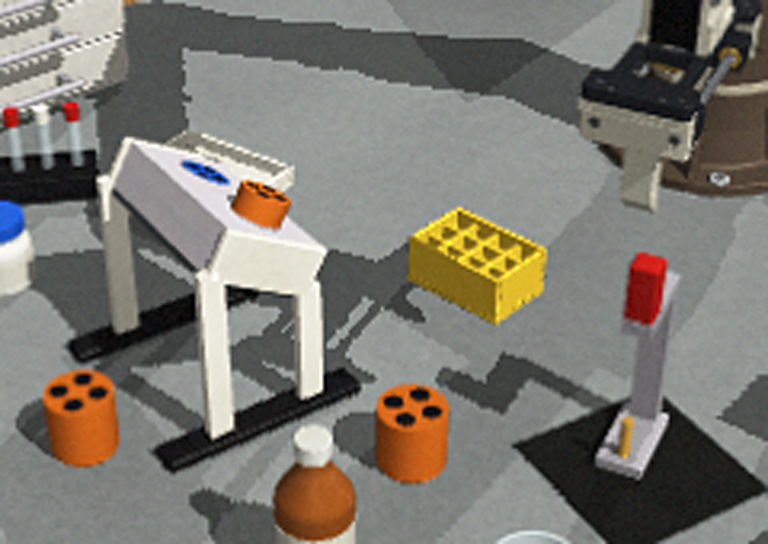

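```bash
python3 -m pendant '[[[-0.3,-0.08,0,0,0,0.3,0],[-0.65,-0.13,0,0,0,0.61,0],[-0.65,-0.13,0,0,0,0.61,0],[-0.65,-0.13,0,-0.1,0,0.61,0],[-0.65,-0.13,0,-0.2,0,0.61,0],[-0.65,-0.13,0,-0.4,0,0.61,0],[-0.65,-0.13,0,-0.5,0,0.61,0],[-0.65,-0.13,0,-0.5,0,0.61,0],[-0.65,-0.13,0,-0.5,0,0.61,0],[-0.65,-0.13,0,-0.5,0,0.61,0],[-0.33,-0.08,0,-0.7,0,0.31,0],[0,0,0,-0.8,0,0,0],[0,0,0,-0.8,0,0,0],[0,0,0,-0.8,0,0,0],[0,0,0,-0.5,0,0,0],[0,0,0,0,0,0,0]]]' 60
python3 - <<'E'
from h import *
lh=lh+.002*by
plan(lh+.135*bz,toolR(psi,th))
for n in("scene","top"):
    d=dict(np.load(n+"7.npz")); W=cloud(d); b=(W-lh)@np.stack([bx,by,bz],1); x,y,z=b[...,0],b[...,1],b[...,2]
    hsv=cv2.cvtColor(d["img"],cv2.COLOR_RGB2HSV); H,S=[hsv[...,i].astype(int) for i in range(2)]
    m=(abs(x)<.04)&(abs(y)<.035)&(z>.067)&(z<.09)&(H>3)&(H<18)&(S>120)
    print(n,m.sum(),np.percentile(b[m],[2,50,98],0).round(4).tolist(), cv2.minEnclosingCircle((b[m][:,:2]*1000).astype(np.float32)))
E
```

```text
clock: 16.65
position: [0.4806, 0.041, 0.2939]
ee_rot: [2.035, 1.851, 0.506]
force: [0.7, 0.4, 0.0]
width: 0.998
clk 16.65 pos [0.4806 0.041  0.2939] q [ 0.36 -0.05 -0.62  2.18  0.21  0.53 -0.52] F [0.7 0.4 0. ] w 0.998
shift(tool0) [-0.    2.27  2.44] shift in goal axes [0.04 2.21 2.49] turn [-0.31 -0.37 -0.17]
scene 81 [[-0.0217, -0.0196, 0.0674], [0.0047, 0.0059, 0.0721], [0.0202, 0.022, 0.0736]] ((-1.4517381191253662, 0.6746521592140198), 23.789081573486328)
top 226 [[-0.0177, -0.0208, 0.0675], [0.0019, -0.002, 0.071], [0.0207, 0.017, 0.0754]] ((1.4928040504455566, -1.3926212787628174), 21.93474006652832)
```

```bash
python3 -m pendant '[[[0,0.3,0,-0.3,-0.37,-0.17,0],[0,0.6,0,0,0,0,0],[0,0.7,0,0,0,0,0],[0,0.6,0.6,0,0,0,0],[0,0,0.8,0,0,0,0],[0,0,0.7,0,0,0,0],[0,0,0.4,0,0,0,0],[0,0,0,0,0,0,0],[0,0,0,0,0,0,0]]]' 60
python3 - <<'E'
from h import *
lh=lh+.002*by
plan(lh+.0755*bz,toolR(psi,th))
E
```

```text
clock: 17.4
position: [0.6086, 0.0306, 0.2514]
ee_rot: [2.005, 1.834, 0.489]
force: [0.2, -0.1, 1.0]
width: 1.005
clk 17.4 pos [0.6086 0.0306 0.2514] q [ 0.26  0.23 -0.56  2.03  0.65  0.5  -0.86] F [ 0.2 -0.1  1. ] w 1.005
shift(tool0) [ 0.01 -0.04  1.46] shift in goal axes [ 0.01 -0.04  1.46] turn [-0.05 -0.02 -0.  ]
```

```bash
python3 -m pendant '[[[0.01,-0.03,0.3,-0.05,-0.02,0,0],[0,0,0.4,0,0,0,0],[0,0,0.4,0,0,0,0],[0,0,0.22,0,0,0,0],[0,0,0.1,0,0,0,0],[0,0,0,0,0,0,0.4],[0,0,0,0,0,0,0.7],[0,0,0,0,0,0,1],[0,0,0,0,0,0,1],[0,0,0,0,0,0,1],[0,0,0,0,0,0,1],[0,0,0,0,0,0,1],[0,0,0,0,0,0,1],[0,0,0,0,0,0,1]]]' 40
python3 - <<'E'
from h import *
lh=lh+.002*by
plan(lh+.0755*bz,toolR(psi,th))
E
```

```text
clock: 18.57
position: [0.6364, 0.0293, 0.2033]
ee_rot: [1.999, 1.83, 0.495]
force: [-2.8, -0.3, 1.9]
width: 0.465
clk 18.57 pos [0.6364 0.0293 0.2033] q [ 0.16  0.33 -0.46  2.04  0.84  0.42 -1.04] F [-2.8 -0.3  1.9] w 0.465
shift(tool0) [-0.02 -0.04  0.07] shift in goal axes [-0.02 -0.04  0.07] turn [ 0.05 -0.01  0.01]
```

```bash
python3 -m pendant '[[[0,0,-0.15,0,0,0,1],[0,0,-0.25,0,0,0,1],[0,0,-0.25,0,0,0,1],[0,0,-0.3,0,0,0,1],[0,0,-0.4,0,0,0,1],[0,0,-0.5,0,0,0,1],[0,0,-0.5,0,0,0,1],[0,0,-0.2,0,0,0,1],[0,0,0,0,0,0,1]]]' 40
python3 - <<'E'
from h import *
plan(np.array([.5,.03,.30]),toolR(psi,0))
from cell import arm
d=arm.get_image("scene"); np.savez("scene8.npz",**d)
cv2.imwrite("pics/scene8.png",cv2.resize(d["img"][150:340,220:440][:,:,::-1],None,fx=3.1,fy=3.1,interpolation=cv2.INTER_CUBIC))
E
```

```text
clock: 19.32
position: [0.5851, 0.0342, 0.2935]
ee_rot: [1.997, 1.828, 0.497]
force: [0.7, -0.1, -1.2]
width: 0.471
clk 19.32 pos [0.5851 0.0342 0.2935] q [ 0.32  0.15 -0.63  2.02  0.52  0.56 -0.75] F [ 0.7 -0.1 -1.2] w 0.471
shift(tool0) [-0.29 -1.74 -1.21] shift in goal axes [-0.29 -2.11 -0.16] turn [ 6.63 -0.01  0.01]
```

View pics/scene8.png

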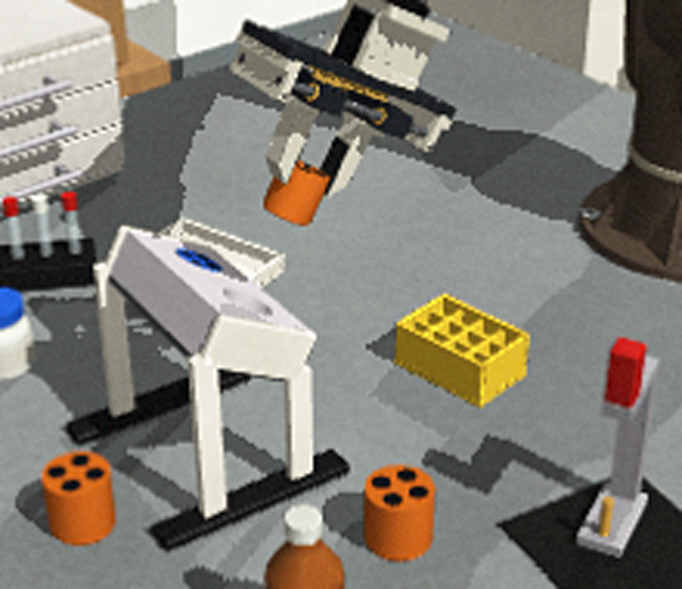

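```bash
python3 - <<'E'
from h import *
for n in("top","scene"):
    d=dict(np.load(n+"0.npz")); W=cloud(d); I=d["img"].astype(int)
    x,y,z=W[...,0],W[...,1],W[...,2]
    m=((z>.003)&(z<.03)&(I.min(-1)>95)&(x>.4)&(x<.72)&(y>-.38)&(y<-.12)).astype(np.uint8)
    k,l,s,c=cv2.connectedComponentsWithStats(m); i=1+np.argmax(s[1:,4]); p=W[l==i]
    print(n,s[i],cv2.minAreaRect((p[p[:,2]>.017][:,:2]*1000).astype(np.float32)),cv2.minAreaRect((p[:,:2]*1000).astype(np.float32)))
# insert axis in hand
d=dict(np.load("scene8.npz")); W=cloud(d); o,p0,R0=st()
t=(W-p0)@R0; hsv=cv2.cvtColor(d["img"],cv2.COLOR_RGB2HSV); H,S=[hsv[...,i].astype(int) for i in range(2)]
m=(abs(t[...,0])<.03)&(abs(t[...,1])<.03)&(t[...,2]>-.01)&(t[...,2]<.08)&(H>3)&(H<18)&(S>120)
q=t[m]; print(m.sum(),np.percentile(q,[2,50,98],0).round(4).tolist())
# fit cylinder r=22: axis (a,b slopes), centre
from scipy.optimize import least_squares
s=q[q[:,2]>.012]
f=lambda v:np.hypot(s[:,0]-v[0]-v[2]*(s[:,2]-.03),s[:,1]-v[1]-v[3]*(s[:,2]-.03))-.022
r=least_squares(f,[0,0,0,0],loss="soft_l1",f_scale=.001); print("cyl",r.x.round(4),np.abs(r.fun).mean())
E
```

```text
top [ 395  235   70   68 2402] ((513.0825805664062, -278.48114013671875), (149.421630859375, 150.6939697265625), 15.423293113708496) ((510.59716796875, -279.5370788574219), (162.559326171875, 160.18348693847656), 14.76427173614502)
scene [271 220  41  22 294] ((465.1656494140625, -288.25201416015625), (60.275146484375, 155.6831512451172), 15.854811668395996) ((449.0555725097656, -289.81146240234375), (75.10768127441406, 159.11753845214844), 8.699828147888184)
279 [[-0.0094, -0.0166, 0.0043], [0.0151, 0.0086, 0.0263], [0.023, 0.0205, 0.0475]]
cyl [-0.0014 -0.0022  0.0161 -0.0169] 0.0013541278044825842
```

```bash
python3 -m pendant '[[[0,-0.2,-0.3,0.4,0,0,1],[0,-0.3,-0.3,0.8,0,0,1],[0,-0.3,-0.2,0.8,0,0,1],[0,-0.3,0,0.8,0,0,1],[0,-0.3,0,0.8,0,0,1],[0,-0.3,0,0.8,0,0,1],[0,-0.2,0,0.8,0,0,1],[0,0,0,0.8,0,0,1],[0,0,0,0.6,0,0,1],[0,0,0,0,0,0,1]]]' 40
python3 - <<'E'
from h import *
plan(np.array([.512,-.279,.2]),toolR(np.radians(-30),0))
E
```

```text
clock: 20.2
position: [0.5011, 0.0405, 0.2911]
ee_rot: [-2.316, -2.117, 0.004]
force: [-0.1, -0.6, -1.6]
width: 0.467
clk 20.2 pos [0.5011 0.0405 0.2911] q [ 0.36  0.28 -0.68  1.76  0.19  1.18 -0.46] F [-0.1 -0.6 -1.6] w 0.467
shift(tool0) [-7.93  1.    2.27] shift in goal axes [-6.78  4.23  2.28] turn [-0.05  0.    5.42]
```

```bash
python3 -m pendant '[[[-0.38,0.13,0,0,0,0.27,1],[-0.76,0.27,0,0,0,0.54,1],[-0.76,0.27,0,0,0,0.54,1],[-0.76,0.27,0,0,0,0.54,1],[-0.76,0.27,0,0,0,0.54,1],[-0.76,0.27,0,0,0,0.54,1],[-0.76,0.27,0.2,0,0,0.54,1],[-0.76,0.27,0.4,0,0,0.54,1],[-0.76,0.27,0.6,0,0,0.54,1],[-0.76,0.27,0.6,0,0,0.54,1],[-0.38,0.13,0.4,0,0,0.28,1],[0,0,0,0,0,0,1],[0,0,0,0,0,0,1]]]' 40
python3 - <<'E'
from h import *
plan(np.array([.512,-.279,.055]),toolR(np.radians(-30),0))
from cell import arm
d=arm.get_image("scene")
cv2.imwrite("pics/scene9.png",cv2.resize(d["img"][150:310,170:390][:,:,::-1],None,fx=3.1,fy=3.1,interpolation=cv2.INTER_CUBIC))
W=cloud(d); m=(abs(W[...,0]-.512)<.05)&(abs(W[...,1]+.279)<.06)&(W[...,2]>.1)&(W[...,2]<.22)&(d["img"][...,0].astype(int)-d["img"][...,2]>90)
print(m.sum(),np.percentile(W[m],[2,50,98],0).round(4).tolist())
E
```

```text
clock: 21.28
position: [0.5164, -0.2796, 0.2029]
ee_rot: [-2.72, -1.57, 0.002]
force: [0.1, 1.0, -1.2]
width: 0.469
clk 21.28 pos [ 0.5164 -0.2796  0.2029] q [ 0.72  0.46 -0.44  1.7   0.22  1.04 -0.32] F [ 0.1  1.  -1.2] w 0.469
shift(tool0) [-0.04 -0.1   3.7 ] shift in goal axes [-0.04 -0.1   3.7 ] turn [-0.02  0.01 -0.  ]
174 [[0.5005, -0.2953, 0.1552], [0.5216, -0.2642, 0.1808], [0.5346, -0.2559, 0.1978]]
```

View pics/scene9.png

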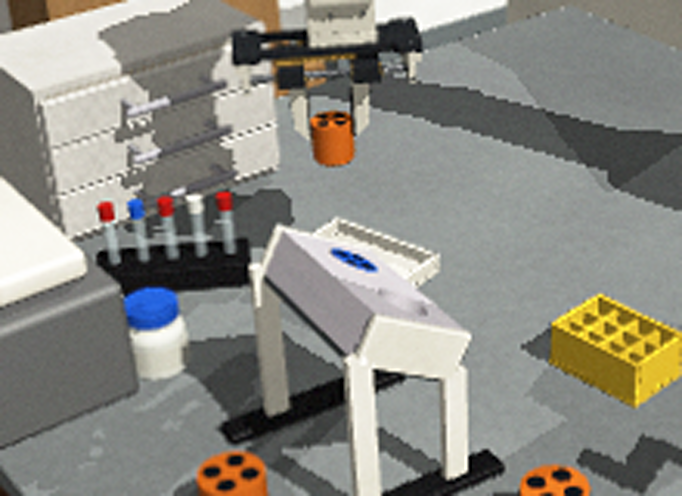

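```bash
python3 -m pendant '[[[-0.04,-0.1,0.4,0,0,0,1],[0,0,0.8,0,0,0,1],[0,0,0.9,0,0,0,1],[0,0,0.7,0,0,0,1],[0,0,0.4,0,0,0,1],[0,0,0.2,0,0,0,1],[0,0,0.15,0,0,0,1],[0,0,0.05,0,0,0,1],[0,0,0,0,0,0,1],[0,0,0,0,0,0,1]]]' 40
python3 - <<'E'
from h import *
plan(np.array([.512,-.279,.055]),toolR(np.radians(-30),0))
E
```

```text
clock: 22.17
position: [0.5148, -0.2776, 0.0618]
ee_rot: [2.717, 1.574, 0.002]
force: [0.8, -0.1, -1.1]
width: 0.464
clk 22.17 pos [ 0.5148 -0.2776  0.0618] q [ 0.67  0.62 -0.39  1.84  0.33  0.75 -0.41] F [ 0.8 -0.1 -1.1] w 0.464
shift(tool0) [-0.06 -0.04  0.17] shift in goal axes [-0.06 -0.04  0.17] turn [ 0.02 -0.01  0.03]
```

```bash
python3 -m pendant '[[[0,0,0.05,0,0,0,1],[0,0,0.05,0,0,0,1],[0,0,0.04,0,0,0,1],[0,0,0.03,0,0,0,1],[0,0,0,0,0,0,1],[0,0,0,0,0,0,1]]]' 15
python3 - <<'E'
from h import *
plan(np.array([.512,-.279,.055]),toolR(np.radians(-30),0))
E
```

```text
clock: 22.67
position: [0.5141, -0.2774, 0.055]
ee_rot: [2.718, 1.574, 0.001]
force: [-4.4, 2.4, 12.6]
width: 0.475
clk 22.67 pos [ 0.5141 -0.2774  0.055 ] q [ 0.67  0.63 -0.38  1.84  0.33  0.74 -0.42] F [-4.4  2.4 12.6] w 0.475
shift(tool0) [-0.06 -0.03 -0.  ] shift in goal axes [-0.06 -0.02 -0.  ] turn [ 0.01 -0.    0.03]
```

Contact (12.6 N up). Ease off and release.

```bash
python3 -m pendant '[[[0,0,-0.02,0,0,0,1],[0,0,0,0,0,0,0.5],[0,0,0,0,0,0,0.3],[0,0,0,0,0,0,0],[0,0,0,0,0,0,0],[0,0,0,0,0,0,0],[0,0,0,0,0,0,0],[0,0,0,0,0,0,0],[0,0,-0.3,0,0,0,0],[0,0,-0.6,0,0,0,0],[0,0,-0.9,0,0,0,0],[0,0,-0.9,0,0,0,0],[0,0,-0.9,0,0,0,0],[0,-0.8,-0.6,0,0,0,0],[0,-0.8,0,0,0,0,0],[0,-0.8,0,0,0,0,0],[0,-0.4,0,0,0,0,0],[0,0,0,0,0,0,0],[0,0,0,0,0,0,0]]]' 15
python3 - <<'E'
from h import *
from cell import arm
print(arm.observe()["position"],arm.observe()["width"])
for n in("scene","top"):
    d=arm.get_image(n); np.savez(n+"10.npz",**d)
    cv2.imwrite(f"pics/{n}10.png",d["img"][:,:,::-1])
    W=cloud(d); hsv=cv2.cvtColor(d["img"],cv2.COLOR_RGB2HSV); H,S=[hsv[...,i].astype(int) for i in range(2)]
    m=(abs(W[...,0]-.512)<.07)&(abs(W[...,1]+.279)<.07)&(W[...,2]>.006)&(W[...,2]<.1)&(H>3)&(H<18)&(S>120)
    print(n,m.sum(),np.percentile(W[m],[2,50,98],0).round(4).tolist())
E
```

```text
clock: 24.25
position: [0.4164, -0.2217, 0.2236]
ee_rot: [2.717, 1.574, 0.001]
force: [1.0, -0.5, -0.3]
width: 0.998
[ 0.41638656 -0.22168775  0.2236372 ] 0.9980402706154099
scene 24 [[0.4521, -0.3348, 0.0106], [0.4989, -0.2847, 0.0488], [0.5128, -0.2649, 0.0508]]
top 107 [[0.4971, -0.2838, 0.0237], [0.5154, -0.2657, 0.0472], [0.5311, -0.2572, 0.0529]]
```

View pics/scene10.png

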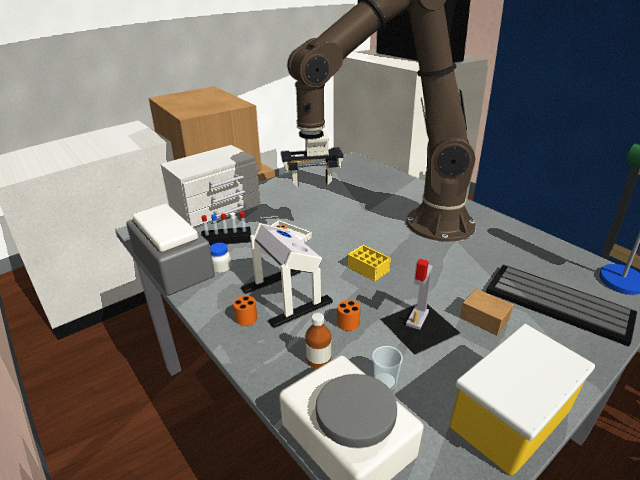

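View pics/top10.png

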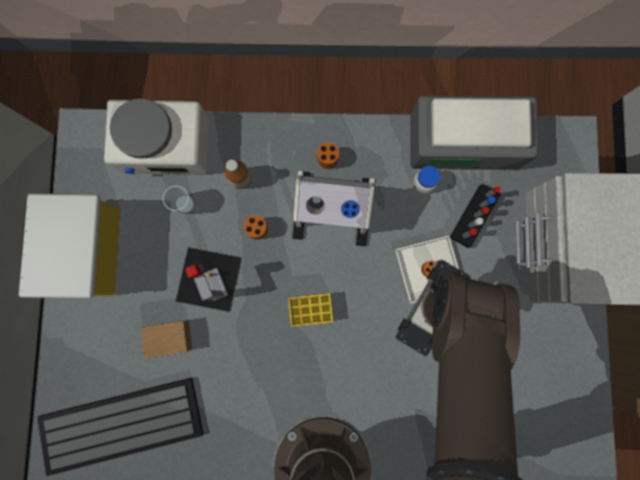

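```bash
python3 -m pendant '[[[0.4,0,-0.3,0,0,-0.4,0],[0.8,0,-0.3,0,0,-0.8,0],[0.9,0,0,0,0,-0.9,0],[0.9,0,0,0,0,-0.9,0],[0.9,0,0,0,0,-0.9,0],[0.5,0,0,0,0,-0.5,0],[0,0,0,0,0,0,0],[0,0,0,0,0,0,0],[0,0,0,0,0,0,0]]]' 15
python3 - <<'E'
from h import *
from cell import arm
print(arm.observe()["position"],arm.observe()["dq"].round(3))
d=arm.get_image("top"); np.savez("top11.npz",**d)
cv2.imwrite("pics/top11.png",cv2.resize(d["img"][150:340,160:480][:,:,::-1],None,fx=2.5,fy=2.5))
W=cloud(d); hsv=cv2.cvtColor(d["img"],cv2.COLOR_RGB2HSV); H,S=[hsv[...,i].astype(int) for i in range(2)]
m=(abs(W[...,0]-.512)<.06)&(abs(W[...,1]+.279)<.06)&(W[...,2]>.006)&(W[...,2]<.1)&(H>3)&(H<18)&(S>120)
p=W[m];print(m.sum(),np.percentile(p,[2,50,98],0).round(4).tolist())
q=p[p[:,2]>.042]; c=q.mean(0); n=np.linalg.svd(q-c)[2][2]; print("top plane",n.round(3),c.round(4))
lh=lh+.002*by; b=(W-lh)@np.stack([bx,by,bz],1)
m=(abs(b[...,1]+.084)<.025)&(abs(b[...,0])<.025)&(b[...,2]>.03)&(H>105)&(H<130)&(S>100); print("blue top z",np.median(b[m][:,2]))
d0=dict(np.load("top0.npz")); df=np.abs(d["img"].astype(int)-d0["img"]).max(-1)
for nm,(u,v) in dict(reagent=(235,170),jar=(428,178),beaker=(178,198),tipbox=(311,310),rack=(480,215),carton=(165,339)).items(): print(nm,np.mean(df[v-15:v+15,u-15:u+15]).round(1))
E
```

```text
clock: 25.1
position: [0.4815, -0.0598, 0.2463]
ee_rot: [-2.402, -2.024, 0.0]
force: [-0.0, -0.6, 0.2]
width: 0.999
[ 0.48153354 -0.0597957   0.24632042] [ 0.019 -0.007  0.013  0.009 -0.001 -0.001  0.001]
202 [[0.4946, -0.2964, 0.0282], [0.5125, -0.2759, 0.0482], [0.5287, -0.2577, 0.0535]]
top plane [-0.014  0.021  1.   ] [ 0.5121 -0.2774  0.0485]
blue top z 0.04899318023237887
reagent 6.4
jar 15.3
beaker 8.3
tipbox 13.2
rack 8.0
carton 9.8
```

View pics/top11.png

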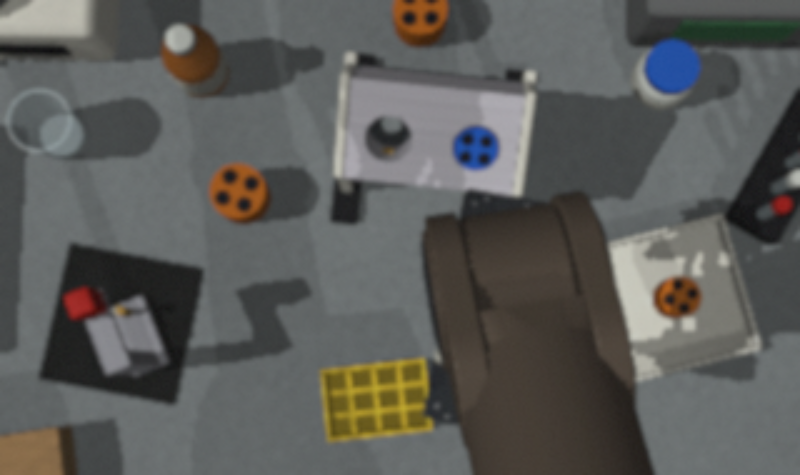

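The orange insert stands upright at about (680, 297) in the tray. The hook is on the mat at (120, 320), the blue insert is flush, and the other items have not moved.

```bash
python3 -m pendant '[[[0,0,0,0,0,0,0],[0,0,0,0,0,0,0]]]'; python3 -c "
from cell import arm
print(arm.sign_off())"
```

```text
clock: 25.32
position: [0.481, -0.0601, 0.2464]
ee_rot: [-2.403, -2.023, 0.0]
force: [0.4, 0.2, 0.1]
width: 1.003
the job is handed in; nothing more can be done
None
```

I finished the job and handed it in at 25.3 s of the 72 s. The sign-off gives no verdict, so what follows is from my own checks.

**What I did:** I gripped the hook and tilted it 30° to match the block. I slid its foot under the orange well (the left one) and pushed the insert up until the catches held it. I then stood the hook back on the mat where it started, pulled the insert out and set it upright in the tray.

**Last checks:**
- **On the catches:** with the hook lowered clear, the insert's top was about 22–23 mm proud of the block.
- **Orange insert:** it stands within about 3 mm of the tray centre. Its top is at 48.5 mm (49 mm expected) and it leans about 1.5°, which is within measurement noise.
- **Blue insert:** it is flush, reading 49 mm against a nominal 50 mm.
- **Hook:** it looks upright in the picture. I worked out its foot to be about 24 mm from the mat centre from where I set it down, rather than measuring the foot itself.
- **Bystanders:** all six look unmoved in the pictures. I compared images only and did not measure their distances; lighting and shadow changes made that comparison rough.
- **Robot:** it is clear of everything, with wrist force near zero.

**Where readings disagreed:**
- **Cameras:** they differed by 2–3 mm on the well positions, so I shifted the hole estimate 2 mm sideways before pushing.
- **Wrist force:** it hardly changed during the push, so I confirmed the lift from the pictures instead.

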